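Find the packed extraction cell by its weight and present it over the tray

TASK

Press the black plunger head in the middle of the cell carrier fully down to its stop, so that the keeper bar springs aside and frees the two steel extraction cells. One cell is still packed and the other is empty: lift each in turn clear of its nest to tell by weight which is the heavier; a cell that is not in your grip belongs back down in its nest. Finish while still holding the heavier cell, upright and still, about 10 cm above the middle of the round tray, ready to be opened there; do not tip the cells or disturb the things standing around.

Things in the scene. Friction and masses are not known exactly. Their poses are not given: they have to be found in the camera images.
- carrier: cell carrier fixed on the bench: aluminium plate 86 x 218 mm (top at 16 mm), two white nest cups, a centre column with a steel keeper bar and the plunger. Origin at the centre of the underside, y along the plate through both nests, z up; yaw varies round +1.57 (one nest near the robot, one far). Nest cups: 56 mm wide at the foot, 52 mm above, rims 42 mm above the bench, bore 44 mm
- nest_near (a point): centre of the inner floor of the nest nearer the robot, at +78 mm along the carrier's y, 20 mm above the bench; a seated cell's underside rests here, with about 3 mm of play all round
- nest_far (a point): the same for the farther nest, at -78 mm along the carrier's y
- plunger_head (a point): centre of the top of the round black plunger head (31 mm in diameter) on the carrier's centre column, 148 mm above the bench when up; it moves with the head. Nothing is above it; the pressed head still clears the keeper bar by 8 mm
- plunger (a joint): travel of the plunger, 0 up to 0.010 m fully down at its stop. Spring: about 3 N to start, 6 N at the stop. It unlocks the keeper at about 7 mm; once the keeper has swung aside the released head stays about 7 mm down
- keeper (a joint): angle of the keeper bar about the centre column: 0 to 0.07 locked (its ends lie 2 mm above the tops of both cells and hold them in), 1.45 rad swung aside (bar across the carrier, cells free). Its spring swings it aside by itself in about 0.6 s once the plunger is down. Bar 144 mm long, 22 mm wide, its top 117 mm above the bench
- cell_1: steel extraction cell, 90 mm tall, upright in a nest; origin at the centre of its underside, z up its axis. Bottom cap 37 mm in diameter, tube 34 mm, knurled top cap 40 mm in diameter over the top 24 mm (grip here from above). Both cells look alike; which stands near or far varies. Each weighs 0.26 to 0.65 kg, the packed one at least 0.15 kg more than the empty one
- cell_2: steel extraction cell, 90 mm tall, upright in a nest; origin at the centre of its underside, z up its axis. Bottom cap 37 mm in diameter, tube 34 mm, knurled top cap 40 mm in diameter over the top 24 mm (grip here from above). Both cells look alike; which stands near or far varies. Each weighs 0.26 to 0.65 kg, the packed one at least 0.15 kg more than the empty one
- tray_centre (a point): centre of the inner floor of a shallow round aluminium tray, 282 mm in diameter, rim 22 mm high, fixed on the bench, this floor 3 mm above the bench; position varies
- bath_front (a point): fixed obstacle: middle of the lower front edge of the beige water bath on its jack, 144 mm above the bench; it reaches 172 mm to either side along world y, away from the robot, and up to 230 mm above the bench; its pot, set back 37 mm, up to 390 mm. Keep the gripper in front of it
- heater_corner (a point): fixed obstacle: upper corner of the blue heater block that is nearest the robot and the carrier, 172 mm above the bench; the block reaches from here to the right (world -y) and away from the robot
- tweezers: steel tweezers, 125 mm long and 8 mm high, lying in the tray near its middle: bystander, origin under their middle
- beaker: glass beaker, 74 mm in diameter, 91 mm tall, behind the carrier: bystander, origin at the centre of its underside
- crucible: small porcelain crucible, 45 mm in diameter, 34 mm tall, between carrier and tray: bystander, origin at the centre of its underside
- stopper: reddish rubber stopper, 28 mm in diameter, 24 mm tall, between carrier and tray: bystander, origin at the centre of its underside
Things that resemble listed ones, but are neither listed nor needed, are in the scene too. What is shaped like the cell_2 but yellow is not meant. What is shaped like the cell_1 but purple is not meant.

How it is judged:
On the way, in this order (a step that is already met when the one before it is completed fails the run):
1. the plunger is pressed down to its stop (value of joint plunger above 0.009 m), for 0.1 s.
2. the lighter cell is held clear above its nest while the heavier one stands in the other nest ((((height (world z) of cell_1 above 0.048 m and contact force between cell_1 and the fingers above 1 N) and ((horizontal distance between cell_2 and nest_near below 0.007 m or horizontal distance between cell_2 and nest_far below 0.007 m) and height (world z) of cell_2 below 0.026 m and angle between cell_2's own z axis and vertical below 0.1 rad and contact force between cell_2 and the fingers below 0.2 N) and contact force between cell_2 and carrier above 4.1 N) or ((height (world z) of cell_2 above 0.048 m and contact force between cell_2 and the fingers above 1 N) and ((horizontal distance between cell_1 and nest_near below 0.007 m or horizontal distance between cell_1 and nest_far below 0.007 m) and height (world z) of cell_1 below 0.026 m and angle between cell_1's own z axis and vertical below 0.1 rad and contact force between cell_1 and the fingers below 0.2 N) and contact force between cell_1 and carrier above 4.1 N))), for 0.3 s.
3. both cells stand in nests, released ((horizontal distance between cell_1 and nest_near below 0.007 m or horizontal distance between cell_1 and nest_far below 0.007 m) and height (world z) of each of cell_1, cell_2 below 0.026 m and angle between each of cell_1, cell_2's own z axis and vertical below 0.1 rad and contact force between each of cell_1, cell_2 and the fingers below 0.2 N and (horizontal distance between cell_2 and nest_near below 0.007 m or horizontal distance between cell_2 and nest_far below 0.007 m)), for 0.15 s.
4. the heavier cell is held clear above its nest while the lighter one stands in the other nest ((((height (world z) of cell_1 above 0.048 m and contact force between cell_1 and the fingers above 1 N) and ((horizontal distance between cell_2 and nest_near below 0.007 m or horizontal distance between cell_2 and nest_far below 0.007 m) and height (world z) of cell_2 below 0.026 m and angle between cell_2's own z axis and vertical below 0.1 rad and contact force between cell_2 and the fingers below 0.2 N) and contact force between cell_2 and carrier below 4.1 N) or ((height (world z) of cell_2 above 0.048 m and contact force between cell_2 and the fingers above 1 N) and ((horizontal distance between cell_1 and nest_near below 0.007 m or horizontal distance between cell_1 and nest_far below 0.007 m) and height (world z) of cell_1 below 0.026 m and angle between cell_1's own z axis and vertical below 0.1 rad and contact force between cell_1 and the fingers below 0.2 N) and contact force between cell_1 and carrier below 4.1 N))), for 0.2 s.
At the end, for the whole second after the job is handed in: Keeper bar aside (past 1.2 rad); lighter cell released in a nest (within 7 mm of its centre, down within 6 mm, upright; it weighs on it with under 4.1 N); heavier one held, underside 60-180 mm above the bench, within 50 mm of the tray's centre, upright within 0.2 rad, still (under 0.04 m/s) (value of joint keeper above 1.2 rad and (((horizontal distance between cell_1 and tray_centre below 0.05 m and height (world z) of cell_1 between 0.06 and 0.18 m and angle between cell_1's own z axis and vertical below 0.2 rad and linear speed of cell_1 below 0.04 m/s and contact force between cell_1 and the fingers above 1 N) and ((horizontal distance between cell_2 and nest_near below 0.007 m or horizontal distance between cell_2 and nest_far below 0.007 m) and height (world z) of cell_2 below 0.026 m and angle between cell_2's own z axis and vertical below 0.1 rad and contact force between cell_2 and the fingers below 0.2 N) and contact force between cell_2 and carrier below 4.1 N) or ((horizontal distance between cell_2 and tray_centre below 0.05 m and height (world z) of cell_2 between 0.06 and 0.18 m and angle between cell_2's own z axis and vertical below 0.2 rad and linear speed of cell_2 below 0.04 m/s and contact force between cell_2 and the fingers above 1 N) and ((horizontal distance between cell_1 and nest_near below 0.007 m or horizontal distance between cell_1 and nest_far below 0.007 m) and height (world z) of cell_1 below 0.026 m and angle between cell_1's own z axis and vertical below 0.1 rad and contact force between cell_1 and the fingers below 0.2 N) and contact force between cell_1 and carrier below 4.1 N))); the arm keeps its last pose, push and grip.
It fails at once if a cell is tipped more than 0.6 rad (angle between any of cell_1, cell_2's own z axis and vertical above 0.6 rad).
It fails at once if a thing standing around is moved by more than 30 mm (distance of any of tweezers, beaker, crucible, stopper from where it was at the start of the episode above 0.03 m).
It also fails if it takes over 69 s, if anything falls off the work surface, if the arm or the gripper's body presses on something with over 40 N, if the wrist force passes 120 N, or if a joint passes its speed limit or range.

ROBOT

A 7-joint arm with a two-finger parallel gripper is mounted at the origin on a cart in front of the work surface, level with it; the furniture and walls round the work are solid. World frame = base frame: x ahead of the robot, y to its left, z up, the work surface at z = 0. Lengths are in m, angles in rad, forces in N, time in s.
With the tool pointing down it reaches from about 0.4 to 0.9 m from the base axis. Payload 5.6 kg.
Tool frame: the origin (TCP) lies midway between the tips of the shut fingers; the grasp point (between the pads) lies 19 mm behind it; z points along the fingers, y is the line along which they close (so a half turn about z gives the same grasp; the last joint's range is limited). The gripper opens to 92 mm and grips with 3 to 60 N. Pads are 20 mm wide; open, the fingers measure 128 mm over their backs; the gripper's body (75 mm by 189 mm) begins 69 mm behind the grasp point.
Start: joints at [1.093, 0.468, -0.012, 1.603, 0.006, 1.071, -0.056], TCP at [0.274, -0.59, 0.215] pointing down, gripper open.
Joint ranges: [-2.53, 2.53], [-0.31, 2.02], [-1.57, 1.55], [0.28, 2.44], [-1.29, 4.43], [0.15, 1.84], [-2.92, 2.92]. Speed limits (rad/s): [2.57, 2.57, 3.14, 3.14, 3.14, 3.14, 3.14].

INTERFACE

Orientations are given as a 3x3 rotation matrix whose columns are the frame's x, y, z axes.
In Python, from station import env, effector, solver, viewer, workorder, search_frame, tip_of gives the robot as it stands. Calls block until the motion is done:
- env.reach(position, orientation): joint-space move of the TCP to a pose.
- env.movel(position, frame=None, rate=0.15): straight line of the TCP; frame=None keeps the orientation; rate is the mean speed in m/s.
- env.goto_joints(angles): joint-space move.
- effector.release() and effector.grasp(squeeze=None): open the fingers fully, or close them until they stop; squeeze is the grip in N (None keeps the last).
- env.pause(seconds).
- solver.inverse_kinematics(position, orientation): joint angles nearest the present ones, or None.
- env.sense(): the state.
- viewer.read_camera(name): name is "side" or "top"; returns (picture, depth): 420x560x3 uint8, red, green, blue; 420x560 float32, m along the optical axis (not along the pixel's ray), 0 where there is no reading.
- viewer.camera_info(name): a dict with "intrinsics" (3x3 intrinsics, pixels), "eye" and "rotation" of the camera in the world. Camera axes: x right, y up, looking along -z (the intrinsics and any distortion apply to the point x, -y, -z); pixel columns grow to the right and rows downward; lengths in m; the calibration is good to about 2 mm. A picture is of the moment at which its call begins. camera_info takes no time and is no camera call.
A pose or a line that the arm cannot do raises env.PlanningError and nothing moves.
- workorder.finish_job(): hands the job in, once; it reports no verdict.
Trained networks look in the newest picture that a camera, given by its name, has taken for a name from the list of things; names that differ only in an ending like _2 or _b are one class to them, and where a whole thing is asked for, a point or a joint stands for the part that bears it (a point fixed in the world has none). Each returns a list of dicts, best first, with "score" (0 to 1); they miss things now and then, are a little off and sometimes report something else, mostly with a low value. They report only what shows in the picture. A call takes as long as a camera call. They do not tell look-alikes from the thing itself.
- search_frame(camera, name): "at" ([x, y, z] in m, in world coordinates, good to about 4 mm: the middle of the surface that is visible of it).
- tip_of(camera, name): "at" ([x, y, z] in m, in world coordinates, good to about 4 mm: a listed point, or the origin of a listed thing).
The state is a dict: "t": time; "joint_positions": joint angles; "joint_velocities": joint speeds; "tau": joint torques, N m; "ee_pos": TCP position; "tcp_rot": TCP orientation; "wrist_force": force on the tool from outside, world axes, zero at the start; "moment": the same for the moment, N m; "gripper_width": finger opening in m.
Only numpy, scipy, OpenCV 4.12 (cv2) and the standard library are available. Lean on these libraries where they do the work, as an engineer would, in place of code of your own. Each camera call takes 0.05 s, during which the arm holds its last target. There are 200 camera calls.

## Working session

There is one attempt and no reset: what is moved stays moved. The work goes in short steps, each a Python script; the robot and the scene stay as the last script left them, time stands still between calls to the robot, and variables do not carry over. Pictures are saved under pics/ and viewed, on a budget of 10 in all, crops included, one or two more only if the job needs it, and the job is handed in when it is done.

```bash
mkdir -p pics; ls; python3 - <<'E'
from station import env, effector, solver, viewer, workorder, search_frame, tip_of
import cv2,numpy as np
for c in ("side","top"):
    p,d=viewer.read_camera(c); cv2.imwrite(f"pics/{c}0.png",p[:,:,::-1])
    i=viewer.camera_info(c); print(c,np.round(i["eye"],3),np.round(i["rotation"],2).tolist(),np.round(i["intrinsics"],1).tolist())
    for n in ("carrier","nest_near","nest_far","plunger_head","cell_1","tray_centre","bath_front","heater_corner","beaker","crucible","stopper","tweezers"):
        print(c,n,[(np.round(r["at"],3).tolist(),round(r["score"],2)) for r in tip_of(c,n)[:4]])
s=env.sense();print(s["t"],s["wrist_force"],s["tcp_rot"],s["gripper_width"])
E
```

```text
pics
side [0.106 0.771 0.753] [[-0.87, 0.28, -0.41], [-0.49, -0.49, 0.71], [-0.0, 0.82, 0.57]] [[457.1, 0.0, 278.9], [0.0, 457.1, 214.9], [0.0, 0.0, 1.0]]
side carrier [([0.564, -0.246, 0.005], 0.67)]
side nest_near [([0.485, -0.232, 0.022], 0.63)]
side nest_far [([0.644, -0.262, 0.022], 0.75)]
side plunger_head [([0.563, -0.247, 0.147], 0.43)]
side cell_1 [([0.636, -0.258, 0.021], 0.81), ([0.656, -0.358, -0.001], 0.81), ([0.395, -0.25, 0.001], 0.78), ([0.493, -0.233, 0.022], 0.59)]
side tray_centre [([0.481, 0.224, 0.002], 0.74)]
side bath_front [([0.551, 0.05, 0.144], 0.72)]
side heater_corner [([0.443, -0.384, 0.176], 0.56)]
side beaker [([0.637, -0.258, 0.018], 0.22)]
side crucible [([0.439, -0.048, 0.0], 0.79)]
side stopper [([0.383, 0.0, 0.0], 0.46)]
side tweezers [([0.431, 0.204, 0.005], 0.66)]
top [ 0.496 -0.046  1.289] [[0.02, 1.0, -0.08], [-1.0, 0.02, -0.0], [0.0, 0.08, 1.0]] [[440.6, 0.0, 277.6], [0.0, 440.6, 211.7], [0.0, 0.0, 1.0]]
top carrier [([0.565, -0.248, 0.0], 0.91)]
top nest_near []
top nest_far [([0.639, -0.255, 0.016], 0.85)]
top plunger_head [([0.56, -0.242, 0.146], 0.52)]
top cell_1 [([0.486, -0.234, 0.02], 0.73), ([0.638, -0.258, 0.019], 0.65), ([0.655, -0.351, 0.002], 0.49), ([0.762, -0.322, 0.003], 0.48)]
top tray_centre [([0.478, 0.226, 0.004], 0.94)]
top bath_front [([0.548, 0.052, 0.145], 0.58), ([0.438, -0.049, -0.001], 0.34)]
top heater_corner [([0.442, -0.393, 0.172], 0.78), ([0.487, -0.233, 0.022], 0.41)]
top beaker [([0.746, -0.229, 0.002], 0.89), ([0.638, -0.258, 0.015], 0.72), ([0.485, -0.234, 0.018], 0.26)]
top crucible [([0.44, -0.049, 0.002], 0.67)]
top stopper [([0.382, -0.004, -0.003], 0.53)]
top tweezers [([0.426, 0.199, 0.006], 0.4)]
1.3 [0.56857387 0.65546648 0.41262554] [[ 9.06993175e-01  4.21145318e-01 -3.83963824e-05]
 [ 4.21145316e-01 -9.06993176e-01 -4.25835406e-05]
 [-5.27591155e-05  2.24525241e-05 -9.99999998e-01]] 0.09217331461976003
```

View pics/side0.png

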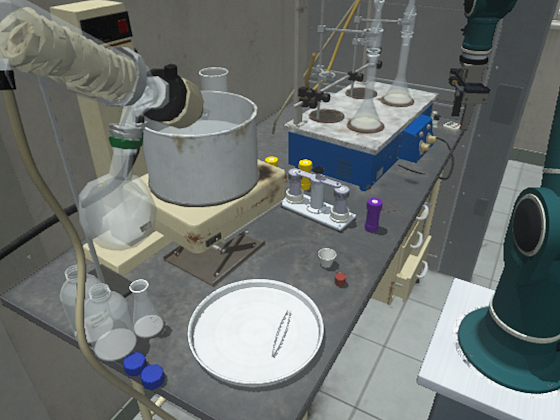

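View pics/top0.png

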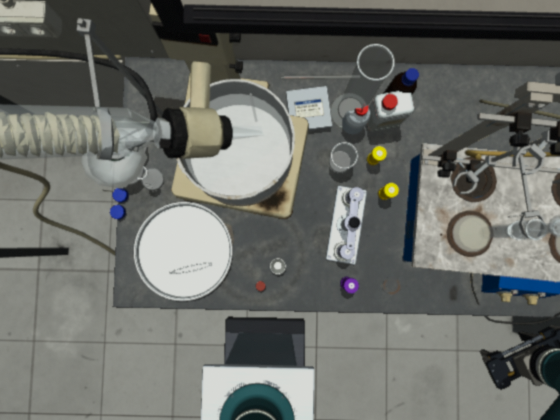

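The steel cells sit in the carrier at side (294,184) for the far nest and (342,195) for the near one. Yellow (305,172) and purple (374,212) stand outside it on the bench and are look-alikes. I'll check this in one enlarged crop.

```bash
cat > h.py <<'E'
from station import env, effector, solver, viewer, workorder, search_frame, tip_of
import cv2,numpy as np
C=np.array([0.5625,-0.2455]); YAW=np.arctan2(0.155,0.025)  # carrier y axis = (-.155,.025)
def R(ydir):
    y=np.array([*ydir,0.]);y/=np.linalg.norm(y);z=np.array([0,0,-1.]);return np.column_stack([np.cross(y,z),y,z])
ACROSS=R((-0.159,-0.987))
def cloud(cam,d):
    i=viewer.camera_info(cam);K=np.array(i["intrinsics"]);v,u=np.indices(d.shape)
    P=np.stack([(u-K[0,2])/K[0,0]*d,-(v-K[1,2])/K[1,1]*d,-d],-1)
    return P@np.array(i["rotation"]).T+np.array(i["eye"])
def st(tag=""):
    s=env.sense();print(tag,round(s["t"],2),np.round(s["ee_pos"],4),"F",np.round(s["wrist_force"],2),"w",round(s["gripper_width"],4));return s
E
python3 - <<'E'
from h import *
p=cv2.imread("pics/side0.png")
cv2.imwrite("pics/crop.png",cv2.resize(p[140:260,250:410],None,fx=5,fy=5,interpolation=cv2.INTER_CUBIC))
q=None
for P in ((.40,-.245,.26),(.5625,-.2455,.2),(.5625,-.2455,.137),(.485,-.233,.083),(.640,-.258,.083),(.64,-.258,.25),(.465,.225,.16)):
    q=solver.inverse_kinematics(np.array(P),ACROSS);print(P,None if q is None else np.round(q,2))
E
```

```text
(0.4, -0.245, 0.26) [ 0.57  0.12 -0.1   1.97  0.01  1.05 -1.27]
(0.5625, -0.2455, 0.2) [ 0.4   0.42 -0.06  1.71  0.03  1.01 -1.4 ]
(0.5625, -0.2455, 0.137) [ 0.39  0.49 -0.04  1.76  0.03  0.89 -1.4 ]
(0.485, -0.233, 0.083) [ 0.42  0.46 -0.04  1.97  0.03  0.71 -1.37]
(0.64, -0.258, 0.083) [ 0.35  0.67 -0.02  1.59  0.01  0.88 -1.41]
(0.64, -0.258, 0.25) [ 0.37  0.51 -0.05  1.45  0.03  1.18 -1.42]
(0.465, 0.225, 0.16) [ 0.12  0.44 -0.78  1.94  0.38  0.92 -2.58]
```

View pics/crop.png

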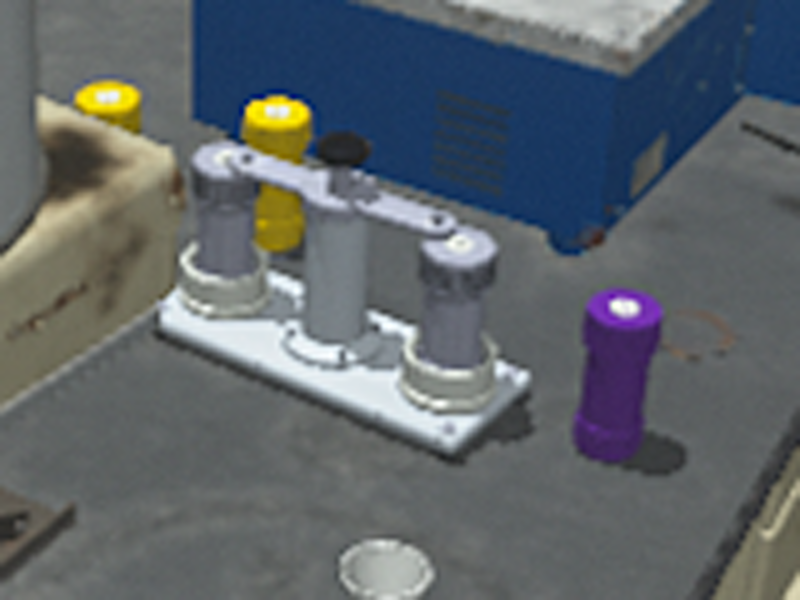

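The crop shows two grey steel cells in the carrier nests, crop (228,200) far and (458,300) near, under the keeper bar. The black head is at (343,150). Yellow and purple stand on the bench, so they aren't meant. Next I press the plunger.

```bash
python3 - <<'E'
from h import *
effector.grasp(10)
env.reach(np.array([.40,-.245,.26]),ACROSS)
env.movel(np.array([*C,.20]),rate=.25)
env.movel(np.array([*C,.155]),rate=.1);s0=st("above")
z=.152
while z>.125:
    env.movel(np.array([*C,z]),rate=.04); s=st()
    if s["wrist_force"][2]-s0["wrist_force"][2]>14: break
    z-=.003
env.pause(.3);st("held")
env.movel(np.array([*C,.20]),rate=.2)
env.pause(.4)
env.movel(np.array([.40,-.235,.25]),rate=.3)
effector.release()
p,d=viewer.read_camera("top");cv2.imwrite("pics/top1.png",cv2.resize(p[170:290,280:440],None,fx=4,fy=4)[:,:,::-1])
for n in ("cell_1","nest_near","nest_far","plunger_head"):
    print(n,[(np.round(r["at"],3).tolist(),round(r["score"],2)) for r in tip_of("top",n)[:4]])
np.save("d1.npy",d)
X=cloud("top",d);np.save("X1.npy",X)
m=(abs(X[...,2]-.11)<.006)
for g in ((.485,-.233),(.64,-.258)):
    k=m&(np.hypot(X[...,0]-g[0],X[...,1]-g[1])<.03);Q=X[k]
    print(k.sum(),Q.mean(0).round(4),cv2.minEnclosingCircle(Q[:,:2].astype(np.float32)))
st()
E
```

```text
above 5.47 [ 0.5626 -0.2457  0.1554] F [-0.23 -0.03  1.01] w 0.0005
 5.72 [ 0.5627 -0.2456  0.1524] F [-0.62  0.3   0.05] w 0.0004
 5.97 [ 0.5624 -0.2454  0.1488] F [-0.4  -1.1  -0.02] w 0.0005
 6.22 [ 0.5628 -0.2455  0.146 ] F [-0.36  0.07  0.35] w 0.0007
 6.47 [ 0.5628 -0.2456  0.1431] F [-0.14  0.42  2.34] w 0.0006
 6.72 [ 0.5628 -0.2456  0.1403] F [-0.41 -0.4   5.11] w 0.0005
 6.97 [ 0.5629 -0.2456  0.138 ] F [-0.51  1.67  8.06] w 0.0002
 7.22 [ 0.5631 -0.2457  0.1378] F [-6.8   2.33 25.22] w 0.0006
held 7.52 [ 0.5631 -0.2457  0.1378] F [-7.98  2.88 23.36] w 0.0002
cell_1 [([0.758, -0.324, 0.0], 0.67), ([0.49, -0.234, 0.019], 0.61), ([0.657, -0.354, 0.001], 0.6), ([0.64, -0.258, 0.02], 0.49)]
nest_near [([0.487, -0.234, 0.023], 0.96)]
nest_far [([0.641, -0.259, 0.017], 0.94)]
plunger_head [([0.56, -0.241, 0.14], 0.6), ([0.487, -0.233, 0.022], 0.31)]
179 [ 0.485  -0.2326  0.1089] ((0.48477014899253845, -0.23297104239463806), 0.020653344690799713)
171 [ 0.6387 -0.2555  0.1089] ((0.6391003727912903, -0.25541168451309204), 0.020143363624811172)
 10.74 [ 0.4   -0.235  0.25 ] F [ 0.99 -0.3   0.24] w 0.0922
```

View pics/top1.png

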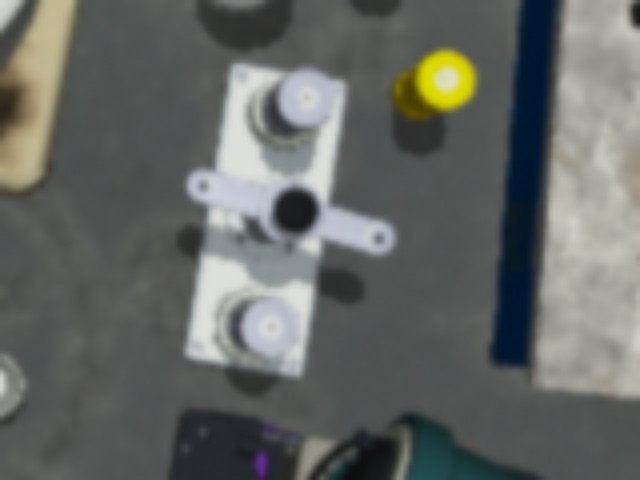

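The keeper is aside, with the bar across the carrier at crop (290,212), and both cells are free at (268,327) and (305,98). I'll weigh the near cell first.

```bash
cat >> h.py <<'E'
NEAR=np.array([.4852,-.2330]);FAR=np.array([.6393,-.2562]);ZG=.082
def fz(n=12):
    v=[]
    for _ in range(n): v.append(env.sense()["wrist_force"]);env.pause(.04)
    return np.array(v).mean(0)
def weigh(P,lift=.05):
    env.movel(np.array([*P,ZG+lift]),frame=ACROSS,rate=.2);f0=fz()
    env.movel(np.array([*P,ZG]),rate=.1);st("down")
    effector.grasp(35);st("gripped")
    env.movel(np.array([*P,ZG+lift]),rate=.1);env.pause(.3)
    f1=fz();st("lifted");print("weight N",np.round(f0-f1,2));return (f0-f1)[2]
def putback(P):
    env.movel(np.array([*P,ZG+.001]),rate=.08);env.pause(.1);st("seated");effector.release();env.pause(.2)
    env.movel(np.array([*P,.16]),rate=.2);st("up")
E
python3 - <<'E'
from h import *
env.movel(np.array([*NEAR,.20]),frame=ACROSS,rate=.25)
weigh(NEAR)
p,d=viewer.read_camera("side");cv2.imwrite("pics/side2.png",cv2.resize(p[110:270,230:430],None,fx=4,fy=4)[:,:,::-1])
E
```

```text
down 12.93 [ 0.4854 -0.2331  0.0821] F [-0.62  0.19 -0.15] w 0.0918
gripped 13.77 [ 0.4852 -0.2332  0.082 ] F [-0.31 -0.73  0.23] w 0.0394
lifted 15.22 [ 0.4852 -0.233   0.132 ] F [-0.34  0.1  -2.36] w 0.0392
weight N [ 0.11 -0.05  3.15]
```

View pics/side2.png

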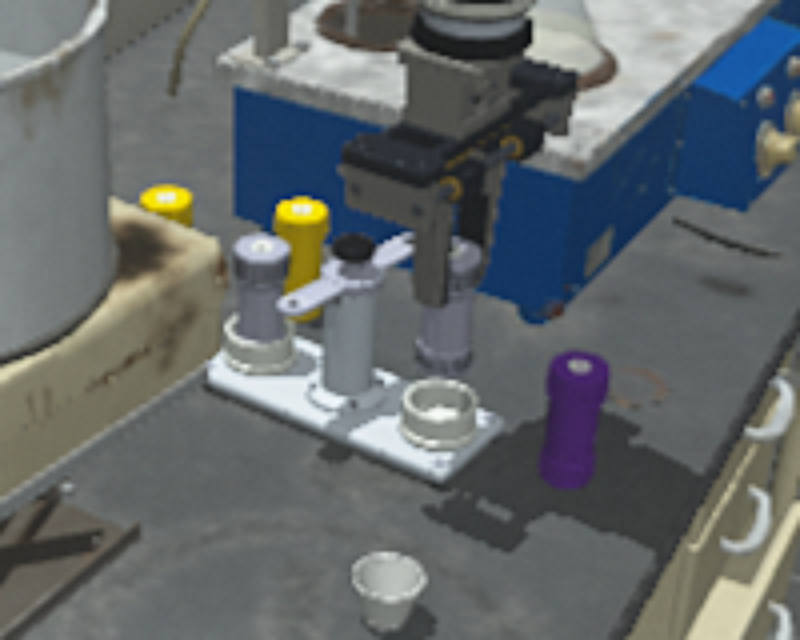

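The near cell is held upright and clear of its nest, at crop (448,310), and weighs about 3.15 N, so it looks like the lighter one. I'll put it back and weigh the far cell.

```bash
python3 - <<'E'
from h import *
putback(NEAR)
env.movel(np.array([*FAR,.16]),rate=.25)
weigh(FAR)
p,d=viewer.read_camera("side");cv2.imwrite("pics/side3.png",cv2.resize(p[110:270,230:430],None,fx=4,fy=4)[:,:,::-1])
X=cloud("side",d)
E
```

```text
seated 16.12 [ 0.4853 -0.233   0.0829] F [ 0.36  0.17 -2.48] w 0.0391
up 17.75 [ 0.4848 -0.2329  0.1596] F [-0.75  0.31 -0.72] w 0.0918
down 19.97 [ 0.6395 -0.2562  0.0819] F [-0.19 -0.19  0.49] w 0.0916
gripped 20.81 [ 0.6392 -0.2565  0.082 ] F [-0.56 -0.55  0.55] w 0.0392
lifted 22.26 [ 0.6393 -0.2562  0.132 ] F [-0.66  1.07 -5.89] w 0.0394
weight N [-0.14 -0.04  6.14]
```

View pics/side3.png

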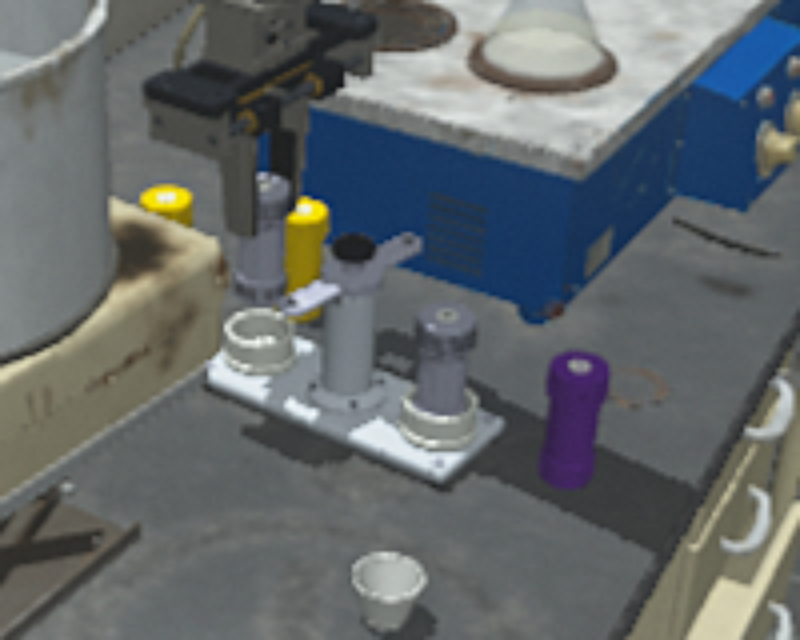

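The far cell weighs about 6.14 N, so it is the heavier one. The near cell stands well seated at crop (445,375). I'll carry the far cell over the low plunger, then along the front to the tray.

```bash
python3 - <<'E'
from h import *
env.movel(np.array([*FAR,.245]),rate=.15)
env.movel(np.array([.44,-.225,.245]),rate=.15)
try: env.movel(np.array([.468,.224,.245]),rate=.18)
except env.PlanningError as e:
    print(e); env.movel(np.array([.44,0,.245]),rate=.18); env.reach(np.array([.468,.224,.245]),ACROSS)
env.movel(np.array([.468,.224,.164]),rate=.1)
env.pause(.5);st("end");print(fz())
p,d=viewer.read_camera("side");cv2.imwrite("pics/side4.png",p[:,:,::-1])
print([(np.round(r["at"],3).tolist(),round(r["score"],2)) for r in tip_of("side","cell_1")])
for n in ("tray_centre","tweezers","crucible","stopper","nest_near"): print(n,[(np.round(r["at"],3).tolist(),round(r["score"],2)) for r in tip_of("side",n)[:2]])
E
```

```text
end 28.81 [0.468  0.224  0.1641] F [ 0.07  0.12 -6.45] w 0.0393
[-0.18355597  0.0078467  -5.95871657]
[([0.489, -0.235, 0.023], 0.83), ([0.392, -0.246, -0.001], 0.72), ([0.656, -0.355, 0.004], 0.68), ([0.466, 0.221, 0.102], 0.63), ([0.485, -0.235, 0.021], 0.61)]
tray_centre [([0.483, 0.226, 0.001], 0.68)]
tweezers [([0.436, -0.048, 0.001], 0.64), ([0.428, 0.202, 0.002], 0.43)]
crucible [([0.439, -0.046, 0.0], 0.53)]
stopper [([0.387, -0.0, 0.003], 0.65)]
nest_near [([0.486, -0.235, 0.021], 0.77)]
```

View pics/side4.png

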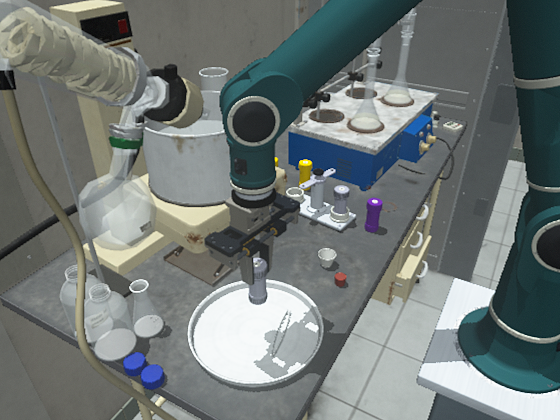

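The picture shows the cell upright in the grip above the tray at (258,280). The near cell is seated at (342,200), the keeper is aside, and nothing standing around has moved. I'm handing in.

```bash
python3 -c "
from h import *
workorder.finish_job();st()"
```

```text
the job is handed in; nothing more can be done
the job is handed in; nothing more can be done
```

I handed the job in with the heavier cell held upright over the tray; the hand-in gives no verdict.

- **Plunger and keeper:** I pressed the plunger to its stop, where the wrist force rose to about 25 N and the TCP stopped at 0.138 m. The keeper bar swung aside.
- **Weighing:** The near cell weighed about 3.15 N, so it is the lighter one, and I put it back in its nest. The far cell weighed about 6.14 N, so it is the heavier one, and I carried it to the tray.
- **Last checks, about 29 s in:**
  - The held cell's underside was at about [0.466, 0.221, 0.102], roughly 1.5 cm from the tray centre. The wrist still read a 6 N load and the grip width was unchanged.
  - The lighter cell showed seated in the near nest, with the keeper aside. One of the two network detections there put it about 3 mm from the nest centre.
  - The tweezers, crucible and stopper were where they started, within measuring error.
- **Not clean:**
  - The network's best hit for the tweezers was really the crucible; the second hit matched their original place.
  - I did not look for the beaker again at the end, but no move came near it.

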